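Slide a foot plate along the fixture rail into its corner pocket

TASK

On the welding table, use the fingertips to push the small dark steel foot plate flat across the aluminium fixture until its long side lies flush against the long rail, short of the pocket. Then slide it along the rail, keeping it against the rail, into the corner pocket until it sits fully home against both the end stop and the rail. It stays flat on the fixture and is never lifted; leave the other loose pieces where they are, and finish with the hand clear.

Things in the scene. Friction and masses are not known exactly. Their poses are not given: they have to be found in the camera images.
- foot_plate: The foot plate: loose dark steel slab 40 x 70 x 12 mm (x, y, z), about 0.25 kg, two 11 mm bolt holes seen on top. Origin at the centre of its underside; y runs along its length; either end may lead. It starts flat on the fixture, turned up to 0.5 rad from the rail, its origin 50 to 100 mm off its place at the rail and 125 to 205 mm short of home.
- corner (a point): Inner corner of the pocket: on the fixture's top face (10 mm above the table), where rail and end stop meet. x: level, points into the rail, roughly away from the robot; y: level, along the rail into the end stop; z up. Rail inner face at x = 0, end stop's at y = 0. Fully home, the foot plate's origin is at x -20, y -35, z 0 mm here, its length along y, some 36 mm of it outside the pocket.
- fixture: Fixed aluminium base plate 200 (x) x 340 (y) x 10 mm, turned up to 0.4 rad; origin at the centre of its underside, axes as the corner's, which is at (70, 130, 10) mm here. On it along its far side stands a plain steel rail 20 mm high, 20 mm thick, inner face x = 70, y -165 to 165 mm. Steel end stop: 20 mm high, inner face y = 130, 20 mm thick, x 8 to 70 mm.
- lip (a point): Middle of the top of the short steel lip that, with the rail, makes the pocket 44 mm wide, entered only along the rail. Axes as the corner's; it is at (-53, -12.5, 16) mm there. The lip stands 16 mm above the base plate, is 18 mm thick in x (inner face at x = -44 in the corner's frame) and runs from the end stop to y = -25, then a round nose of radius 9 mm to y = -34.
- bush: Bystander, leave alone: plain brass stepped bush, 30 mm diameter, 42 mm high, standing on the base plate near the lip, on the side away from the rail. Origin at the centre of its underside.
- wrench: Bystander, leave alone: steel wrench 150 mm long lying on the table beside the fixture, past its end stop, its length along its own x axis. Origin under its middle.
- bolt: Bystander, leave alone: steel locating bolt standing on its 36 mm head, 48 mm high, on the table beside the fixture's other end, away from the pocket. Origin at the centre of its underside.
- bracket: Bystander, leave alone: small steel angle bracket 50 x 40 x 40 mm on the table beyond the rail. Origin at the centre of its underside.
Mind the look-alikes: they are no part of the job. Of the things like the foot_plate, leave any that is orange or red; of the rest the larger one is meant.

How it is judged:
By the outcome, as a careful person would: the job done as asked, in the order asked, and still so for the second after the job is handed in, with the robot touching nothing.
It also fails if it takes over 64 s, if anything falls off the work surface, if the arm or the gripper's body presses on something with over 40 N, if the wrist force passes 120 N, or if a joint passes its speed limit or range.

ROBOT

A 6-joint arm with a two-finger parallel gripper is mounted at the origin on the work surface. World frame = base frame: x ahead of the robot, y to its left, z up, the work surface at z = 0. Lengths are in m, angles in rad, forces in N, time in s.
With the tool pointing down it reaches from about 0.35 to 0.975 m from the base axis. Payload 4.9 kg.
Tool frame: the origin (TCP) lies on the mounting face of the last link; the fingertips stand 173 mm ahead of it and the grasp point (between the pads) lies 155 mm ahead of it; z points along the fingers, y is the direction in which the jaws open and shut (so a half turn about z gives the same grasp; the last joint's range is limited). The gripper opens to 85 mm and grips with 20 to 120 N. Pads are 22 mm wide; open, the fingers measure 114 mm over their backs; the gripper's body (76 mm by 85 mm) begins 54 mm behind the grasp point. The pads swing forward as they close: fully open they stand 13 mm farther back than shut.
Start: joints at [1.149, 0.053, 1.613, -0, 1.476, -0.119], TCP at [0.186, 0.597, 0.405] pointing down, gripper open.
Joint ranges: [-3.01, 3.01], [-1.01, 2.22], [0.06, 2.58], [-1.02, 4.17], [0.09, 2.62], [-3.14, 3.14]. Speed limits (rad/s): [2.57, 2.57, 3.14, 3.14, 3.14, 3.14].

INTERFACE

Orientations are given as a rotation vector (axis times angle).
In Python, from station import ctrl gives the robot as it stands. The module is installed in compiled form; this text tells all that it offers.
- The arm moves only by the tool jog_arm, never from a script. Its argument "steps" is a list of rows, each a list of 2 entries, a list of its own where there are three numbers: the shift along the tool's x, y, z in cm, then the turn, a rotation vector about the tool's x, y, z in degrees. In form: [[[tx, ty, tz], [rx, ry, rz]], ...]. A call has 1 to 8 rows; each row shifts and turns the pose as measured when the row begins, along the tool's axes as they then stand; what a row does not reach is not made up. A row lasts 1/10 s, in which the tool goes at most 50 mm and 8.59 degrees, less where a joint would pass 70% of its speed; a pose out of reach is approached as far as the arm can. A call is refused whole if a number of a shift passes 5 or a number of a turn 8.59, either way. A call with a gripper value outside its range is refused whole. "fingers" is the gripper command: -1 is shut, 1 is fully open, values between are in proportion, set as the call begins (left out, the last holds). The fingers move at their own pace and stop on an object; "grip_force" is the grip in N (left out, the last holds). Time passes only in rows, so rows that do not move let the fingers close. It gives the time, the measured TCP pose, the force and the opening at its end, in the units of the state.
- ctrl.get_obs(): the state, without advancing time (a new reading comes with each control period).
- ctrl.get_image(name): name is "scene" or "top" or "wrist"; returns the picture (420x560x3 uint8, red, green, blue); there is no depth.
- ctrl.camera_info(name): a dict with "K" (3x3 intrinsics, pixels), "camera_from_world" (4x4, takes a point from world to camera coordinates). Camera axes: x right, y up, looking along -z (the intrinsics and any distortion apply to the point x, -y, -z); pixel columns grow to the right and rows downward; lengths in m; the calibration is good to about 2 mm. A picture is of the moment at which its call begins: read the wrist's pose just before it. camera_info takes no time and is no camera call; for the wrist camera it gives the pose at the moment of the call.
- ctrl.finish_job(): hands the job in, once; it reports no verdict.
The state is a dict: "t": time; "q": joint angles; "dq": joint speeds; "effort": joint torques, N m; "tool_pos": TCP position; "tool_rot": TCP orientation; "contact_force": force on the tool from outside, world axes, zero at the start; "wrist_torque": the same for the moment, N m; "opening": finger opening in m.
Only numpy, scipy, OpenCV 4.12 (cv2) and the standard library are available. Lean on these libraries where they do the work, as an engineer would, in place of code of your own. Each camera call takes 0.05 s, during which the arm holds its last target.

## Working session

There is one attempt and no reset: what is moved stays moved. The work goes in short steps, Python scripts to look and compute and a tool call to move; the robot and the scene stay as the last step left them, time stands still between calls to the robot, and variables do not carry over. Pictures are saved under pics/ and viewed, and the job is handed in when it is done.

Besides the shell and the picture viewer there is one more tool, called after "Request:" as name(argument=value, ...) on one line, values as JSON. jog_arm: Moves the arm, as the interface text tells. Its arguments: {"type":"object","properties":{"steps":{"type":"array","items":{"type":"array"}},"fingers":{"type":"number"},"grip_force":{"type":"number"}},"required":["steps"]}

```bash
mkdir -p pics
cat > h.py <<'E'
import numpy as np, cv2
from scipy.spatial.transform import Rotation as R
from station import ctrl
def cam(n):
    i=ctrl.camera_info(n); return i
def proj(i,P):
    P=np.atleast_2d(P); T=np.array(i["camera_from_world"]);K=np.array(i["K"])
    c=P@T[:3,:3].T+T[:3,3]; c=c*[1,-1,-1]; u=c@K.T; return u[:,:2]/u[:,2:]
def ray(i,uv,z):
    T=np.array(i["camera_from_world"]);K=np.array(i["K"])
    d=np.linalg.inv(K)@np.array([uv[0],uv[1],1.]); d=d*[1,-1,-1]
    o=-T[:3,:3].T@T[:3,3]; d=T[:3,:3].T@d; return o+d*(z-o[2])/d[2]
def save(n,img): cv2.imwrite("pics/"+n+".png",img[:,:,::-1])
E
python3 - <<'E'
from h import *
np.set_printoptions(precision=4,suppress=True)
for n in ["scene","top","wrist"]:
    i=cam(n); 
    print(n,{k:(np.array(v) if k in("K","camera_from_world") else v) for k,v in i.items()})
    save(n+"0",ctrl.get_image(n))
o=ctrl.get_obs();print(o)
E
```

```text
scene {'K': array([[492.7133,   0.    , 276.5625],
       [  0.    , 492.7133, 213.0954],
       [  0.    ,   0.    ,   1.    ]]), 'camera_from_world': array([[ 0.7132,  0.7006, -0.0203, -0.3706],
       [-0.466 ,  0.4956,  0.7329,  0.2492],
       [ 0.5236, -0.5133,  0.68  , -1.3461],
       [ 0.    ,  0.    ,  0.    ,  1.    ]])}
top {'K': array([[499.3734,   0.    , 268.2251],
       [  0.    , 499.3734, 204.768 ],
       [  0.    ,   0.    ,   1.    ]]), 'camera_from_world': array([[-0.0268, -0.9996,  0.0009, -0.0054],
       [ 0.9887, -0.0264,  0.1477, -0.5232],
       [-0.1476,  0.0049,  0.989 , -1.189 ],
       [ 0.    ,  0.    ,  0.    ,  1.    ]])}
wrist {'K': array([[303.6759,   0.    , 282.2222],
       [  0.    , 303.6759, 208.0135],
       [  0.    ,   0.    ,   1.    ]]), 'camera_from_world': array([[ 0.2983,  0.9545, -0.0026, -0.6249],
       [-0.9095,  0.2834, -0.3043,  0.0403],
       [-0.2897,  0.0932,  0.9526, -0.38  ],
       [ 0.    ,  0.    ,  0.    ,  1.    ]])}
{'t': 0.15, 'q': array([ 1.149 ,  0.0532,  1.614 ,  0.    ,  1.476 , -0.119 ]), 'dq': array([-0.0011, -0.0031, -0.0052, -0.0009,  0.0007, -0.001 ]), 'effort': array([  0.0002, -39.4242, -37.0722,  -0.0001,   0.0047,  -0.    ]), 'tool_pos': array([0.1863, 0.5964, 0.4037]), 'tool_rot': array([-0.4737, -3.1052,  0.0024]), 'contact_force': array([ 0.0592, -0.0124, -0.621 ]), 'wrist_torque': array([-0.0309,  0.0272, -0.0097]), 'opening': 0.08571116439437082}
```

View pics/scene0.png

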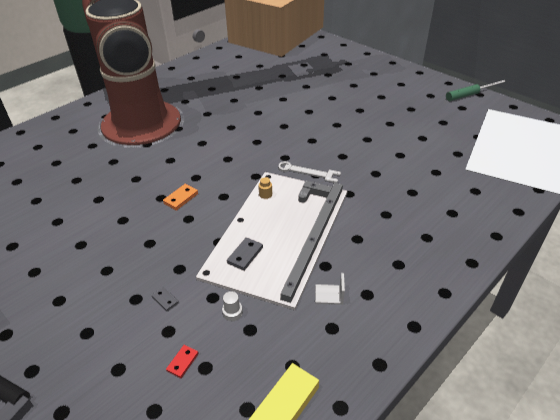

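View pics/top0.png

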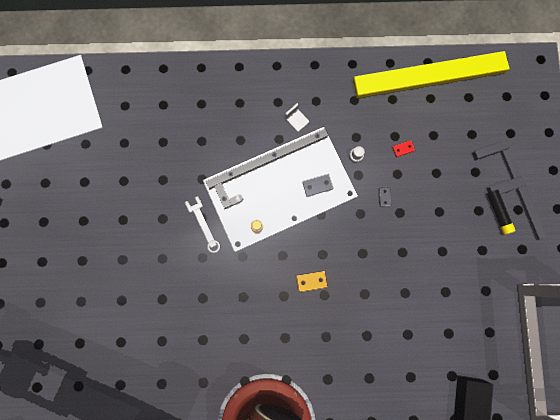

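View pics/wrist0.png

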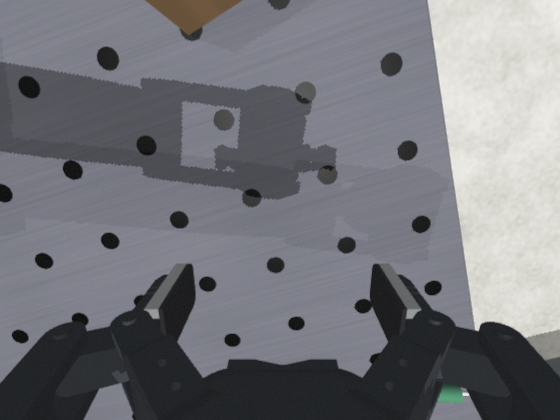

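The scene and top pictures show four candidates:
- a dark plate on the fixture: scene (245,253), top (318,185)
- a smaller dark plate on the table: scene (165,298), top (385,197)
- orange: top (312,281)
- red: top (403,148)

The larger dark one, on the fixture, is meant. I'll check it in close crops.

Run:
```python
import cv2
a=cv2.imread("pics/top0.png")[120:260,180:370]; cv2.imwrite("pics/topc.png",cv2.resize(a,None,fx=4,fy=4,interpolation=cv2.INTER_CUBIC))
a=cv2.imread("pics/scene0.png")[165:305,195:355]; cv2.imwrite("pics/scenec.png",cv2.resize(a,None,fx=4,fy=4,interpolation=cv2.INTER_CUBIC))
```

```text
(no output)
```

View pics/topc.png

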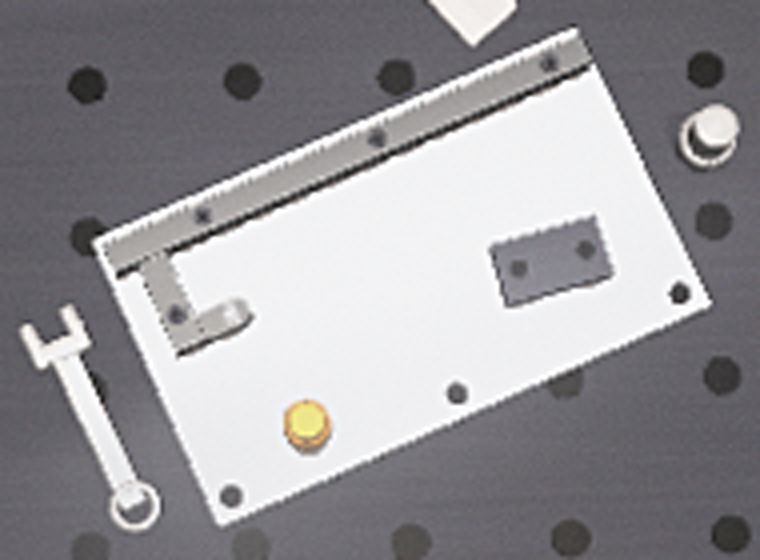

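View pics/scenec.png

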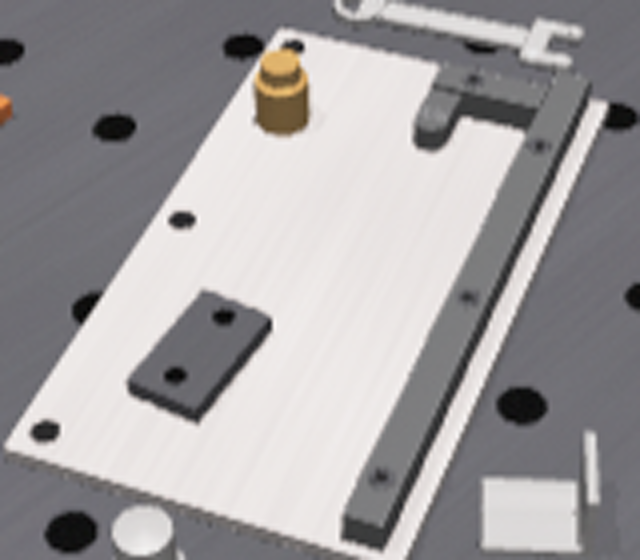

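```bash
cat > fit.py <<'E'
from h import *
from scipy.optimize import least_squares
np.set_printoptions(precision=4,suppress=True)
it,isc=cam("top"),cam("scene")
T=lambda u,v:np.array([(u+.5)/4-.5+180,(v+.5)/4-.5+120])
S=lambda u,v:np.array([(u+.5)/4-.5+195,(v+.5)/4-.5+165])
# local (x,y,z mm)
fx=[(it,T(220,524),(-100,170,10)),(it,T(710,304),(-100,-170,10)),(it,T(95,243),(100,170,10)),(it,T(577,30),(100,-170,10)),
(isc,S(278,28),(-100,170,10)),(isc,S(5,447),(-100,-170,10)),(isc,S(607,103),(100,170,10))]
def fit(obs,x0,z0):
    def f(p):
        Rz=R.from_euler('z',p[3]).as_matrix(); r=[]
        for i,uv,l in obs: r.append(proj(i,Rz@(np.array(l)/1000)+[p[0],p[1],p[2]])[0]-uv)
        return np.concatenate(r)
    s=least_squares(f,x0); return s.x,s.fun.reshape(-1,2)
if __name__=="__main__":
    F,r=fit(fx,[.6,0,0,.2],0);print("fixture",F);print(r)
    # plate top corners; y local along length
    pl=[(it,T(490,245)),(it,T(595,216)),(it,T(612,275)),(it,T(508,306)),(isc,S(205,290)),(isc,S(271,320)),(isc,S(197,412+0)),(isc,S(130,380))]
    loc=[(20,35,12),(20,-35,12),(-20,-35,12),(-20,35,12),(-20,35,12),(20,35,12),(20,-35,12),(-20,-35,12)]
    P,r=fit([(a,b,c) for (a,b),c in zip(pl,loc)],[.6,0,0.01,.2],0);print("plate",P);print(r)
    for o,n in((F,'F'),(P,'P')): pass
    Rz=R.from_euler('z',F[3]).as_matrix()
    C=Rz@np.array([.07,.13,.01])+F[:3];print("corner",C)
    d=Rz.T@(P[:3]-C);print("plate in corner mm",d*1000,"yaw rel",P[3]-F[3])
E
python3 fit.py
```

```text
fixture [ 0.5703 -0.0497 -0.0014  0.4007]
[[-0.3007  1.0199]
 [ 0.1989  0.0834]
 [-0.9989 -0.6353]
 [-0.5338 -0.9813]
 [-0.0899  0.1729]
 [-1.0974  0.2402]
 [ 0.1109  0.3792]]
plate [ 0.5741 -0.1437  0.0068  0.2551]
[[-0.683  -0.0812]
 [-0.3639 -0.4048]
 [ 0.086  -0.1689]
 [-0.5923 -0.2759]
 [-0.2437  0.0606]
 [ 0.3301 -0.468 ]
 [-0.3066  0.1643]
 [-1.1204  0.4906]]
corner [0.584  0.0973 0.0086]
plate in corner mm [-103.1169 -217.9784   -1.8025] yaw rel -0.14558603175121815
```

```bash
cat > nav.py <<'E'
from h import *
np.set_printoptions(precision=4,suppress=True)
import json,sys
C=np.array([0.584,0.0973,0.010]);YAW=0.4007
RF=R.from_euler('z',YAW).as_matrix()
def w(p): return C+RF@(np.array(p,float)/1000)   # corner mm ->world
def c(P): return RF.T@(np.array(P)-C)*1000
def status(target=None,tw=None):
    o=ctrl.get_obs();M=R.from_rotvec(o["tool_rot"]).as_matrix()
    print("t",o["t"],"tool",o["tool_pos"],"corner-frame",c(o["tool_pos"]),"F",o["contact_force"],"F in corner",RF.T@o["contact_force"],"open",o["opening"],"q",o["q"])
    print("M",M.tolist())
    if target is not None:
        # target TCP in corner mm; desired R: z down, y along +-fixture y
        best=None
        for s in (1,-1):
            y=s*RF[:,1];z=np.array([0,0,-1.]);x=np.cross(y,z)
            D=np.stack([x,y,z],1);rv=R.from_matrix(M.T@D).as_rotvec(degrees=True)
            if best is None or np.linalg.norm(rv)<np.linalg.norm(best[1]): best=(s,rv,D)
        print("s",best[0],"turn deg",best[1],"shift now-tool cm",M.T@(w(target)-o["tool_pos"])*100,"shift in desired-tool cm",best[2].T@(w(target)-o["tool_pos"])*100)
if __name__=="__main__":
    status([float(a) for a in sys.argv[1:4]] if len(sys.argv)>3 else None)
E
python3 nav.py -153 -215 230
```

```text
t 0.15 tool [0.1863 0.5964 0.4037] corner-frame [-171.562   614.6802  393.7197] F [ 0.0592 -0.0124 -0.621 ] F in corner [ 0.0497 -0.0345 -0.621 ] open 0.08571116439437082 q [ 1.149   0.0532  1.614   0.      1.476  -0.119 ]
M [[-0.9545099153428978, 0.2981783780427647, -0.0006902027823968967], [0.2981790950234825, 0.9545088111934277, -0.0014685520375020673], [0.00022091417269429412, -0.001607551522030534, -0.9999986834866499]]
s 1 turn deg [ -0.0838  -0.0445 -40.3067] shift now-tool cm [-55.0894 -62.0437  16.4596] shift in desired-tool cm [ -1.8562 -82.968   16.372 ]
```

Request:
jog_arm(steps=[[[0, 0, 0], [0, 0, -8]], [[0, 0, 0], [0, 0, -8]], [[0, 0, 0], [0, 0, -8]], [[0, 0, 0], [0, 0, -8]], [[0, 0, 0], [0, 0, -8]], [[0, -5, 0], [0, 0, 0]], [[0, -5, 0], [0, 0, 0]], [[0, -5, 0], [0, 0, 0]]], fingers=0.05, grip_force=40)

```text
t: 0.95
tool_pos: [0.2471, 0.4599, 0.3984]
tool_rot: [0.674, -3.061, 0.012]
contact_force: [1.6, -1.4, 1.2]
opening: 0.045
```

```bash
python3 nav.py -153 -215 230
```

```text
t 0.95 tool [0.2471 0.4599 0.3984] corner-frame [-168.7709  465.2438  388.3733] F [ 1.5786 -1.3695  1.1785] F in corner [ 0.9194 -1.8768  1.1785] open 0.04501994340903008 q [ 0.9353 -0.1898  1.8542 -0.0012  1.4874 -1.069 ]
M [[-0.9074269866556455, -0.42017891485767983, -0.005093466214405695], [-0.4201265943721562, 0.907421870337934, -0.008899097350798012], [0.008361135706850256, -0.005935380478781975, -0.9999474299523268]]
s 1 turn deg [-0.3479 -0.4734  1.8865] shift now-tool cm [  0.529  -67.9442  16.2459] shift in desired-tool cm [ -1.5771 -68.0244  15.8373]
```

Request:
jog_arm(steps=[[[0, -5, 0], [0, 0, 1.9]], [[0, -5, 0], [0, 0, 0]], [[0, -5, 0], [0, 0, 0]], [[0, -5, 0], [0, 0, 0]], [[0, -5, 0], [0, 0, 0]], [[0, -5, 0], [0, 0, 0]], [[0, -5, 0], [0, 0, 0]], [[0, -5, 0], [0, 0, 0]]])

```text
t: 1.75
tool_pos: [0.4007, 0.09, 0.3992]
tool_rot: [0.63, -3.074, 0.014]
contact_force: [0.8, 0.2, -0.2]
opening: 0.0446
```

```bash
python3 nav.py -153 -215 230
```

```text
t 1.75 tool [0.4007 0.09   0.3992] corner-frame [-171.6187   64.7225  389.1813] F [ 0.8378  0.2488 -0.1653] F in corner [ 0.8685 -0.0977 -0.1653] open 0.04458676971927347 q [ 0.0417 -0.4976  2.0877 -0.0096  1.5542 -1.9332]
M [[-0.9194108495799761, -0.39329210142061016, -0.0022388914192137113], [-0.39325471754430213, 0.9193785777517457, -0.00968286632814006], [0.005866583654706359, -0.008022077744449347, -0.9999506135129298]]
s 1 turn deg [-0.4602 -0.3353  0.2005] shift now-tool cm [ -1.858  -27.85    16.1314] shift in desired-tool cm [ -1.8619 -27.9722  15.9181]
```

Request:
jog_arm(steps=[[[-0.6, -5, 2], [-0.4, -0.3, 0]], [[-0.6, -5, 3], [0, 0, 0]], [[-0.6, -5, 3], [0, 0, 0]], [[0, -5, 3], [0, 0, 0]], [[0, -5, 3], [0, 0, 0]], [[0, -3, 2], [0, 0, 0]], [[0, 0, 0], [0, 0, 0]], [[0, 0, 0], [0, 0, 0]]])

```text
t: 2.55
tool_pos: [0.5126, -0.1407, 0.258]
tool_rot: [-0.612, 3.075, -0.001]
contact_force: [-0.3, 0.2, -0.0]
opening: 0.0449
```

```bash
python3 nav.py -153 -215 180
python3 - <<'E'
from h import *
print(cam("wrist"))
save("wrist1",ctrl.get_image("wrist"))
E
```

```text
t 2.55 tool [ 0.5126 -0.1407  0.258 ] corner-frame [-158.5207 -191.2771  248.0068] F [-0.2827  0.2138 -0.0049] F in corner [-0.1769  0.3071 -0.0049] open 0.0448771855576644 q [-0.4085 -0.0323  1.9551  0.0035  1.2132 -2.3735]
M [[-0.9237352908321261, -0.3829767681649838, 0.00647360156267079], [-0.3829800373199962, 0.9237562929911214, 0.0007759985028050402], [-0.006277219580539439, -0.0017624429653925362, -0.999978744928677]]
s 1 turn deg [-0.1024  0.3593 -0.4399] shift now-tool cm [-0.5275 -2.356   6.8083] shift in desired-tool cm [-0.5521 -2.3723  6.8007]
{'K': array([[303.67593951,   0.        , 282.22222409],
       [  0.        , 303.67593951, 208.01353883],
       [  0.        ,   0.        ,   1.        ]]), 'camera_from_world': array([[-0.38288069,  0.92379442, -0.00249996,  0.32643464],
       [-0.87800207, -0.36474017, -0.30996287,  0.39644113],
       [-0.2872538 , -0.11648383,  0.95074538, -0.10812133],
       [ 0.        ,  0.        ,  0.        ,  1.        ]])}
```

View pics/wrist1.png

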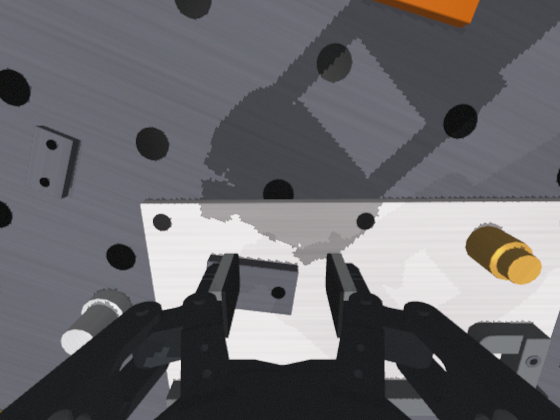

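```bash
cat > chk.py <<'E'
from nav import *
def plate(px,py,yaw,z0=0,h=12):
    r=R.from_euler('z',yaw).as_matrix()
    return [w(r@np.array(l)+[px,py,z0]) for l in [(20,35,h),(20,-35,h),(-20,-35,h),(-20,35,h)]]
def draw(n,cams,pl=None):
    out=[]
    i=cam(cams);im=np.ascontiguousarray(ctrl.get_image(cams))
    im=cv2.resize(im,None,fx=4,fy=4,interpolation=cv2.INTER_CUBIC)
    def poly(P,col):
        u=(proj(i,np.array(P))+.5)*4-.5;cv2.polylines(im,[np.round(u).astype(int)],True,col,1)
    poly([w(p) for p in [(30,40,0),(30,-300,0),(-170,-300,0),(-170,40,0)]],(0,0,255))
    poly([w(p) for p in [(0,0,20),(0,-295,20),(20,-295,20),(20,35,20),(0,35,20)]],(0,255,0))
    poly([w(p) for p in [(-44,0,16),(-44,-25,16),(-53,-34,16),(-62,-25,16),(-62,0,16)]],(0,255,0))
    if pl: poly(plate(*pl),(255,0,0))
    return i,im
if __name__=="__main__":
    i,im=draw("x","wrist",(-103.1,-218,-0.1456)); save("w_fit",cv2.resize(im[750:1680,500:2240],None,fx=.45,fy=.45))
    i,im=draw("x","top",(-103.1,-218,-0.1456)); save("t_fit",im[480:1040,720:1480])
    i,im=draw("x","scene",(-103.1,-218,-0.1456)); save("s_fit",im[660:1220,780:1420])
E
python3 chk.py
```

```text
(no output)
```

View pics/w_fit.png

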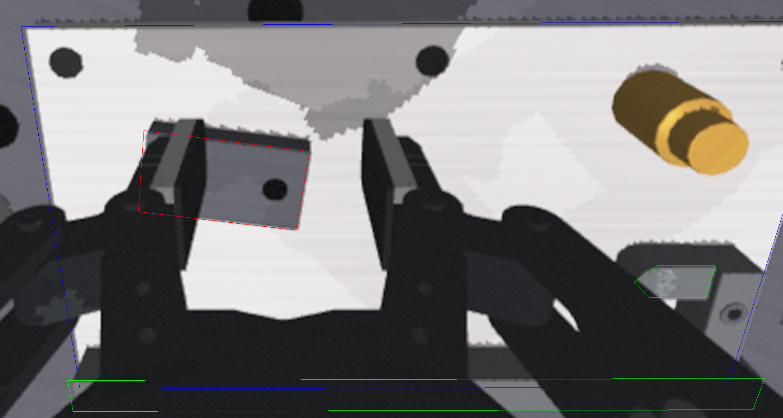

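View pics/t_fit.png

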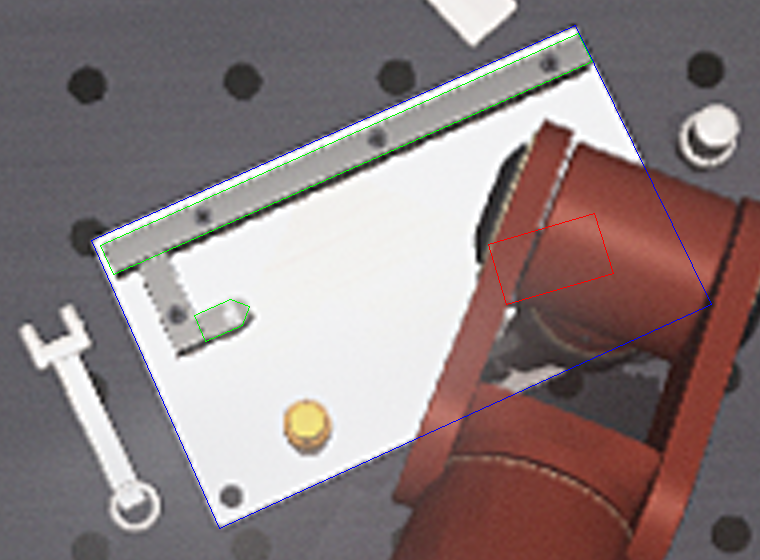

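View pics/s_fit.png

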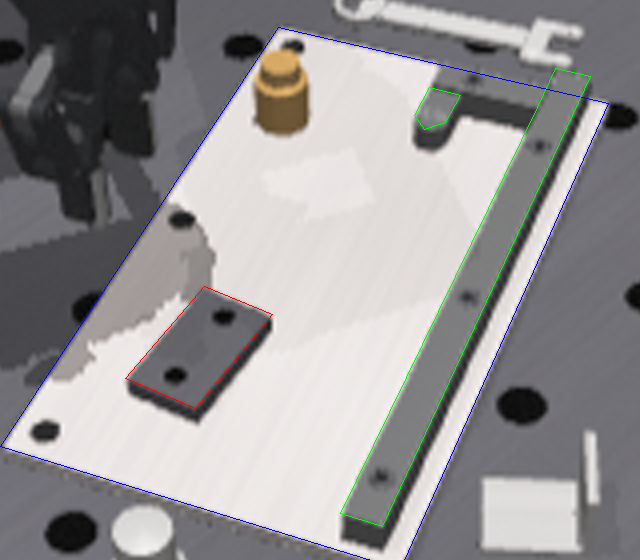

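Request:
jog_arm(steps=[[[-0.3, -2.4, 0], [0, 0.3, -0.4]], [[0, 0, 2], [0, 0, 0]], [[0, 0, 2], [0, 0, 0]], [[0, 0, 1.5], [0, 0, 0]], [[0, 0, 0], [0, 0, 0]], [[0, 0, 0], [0, 0, 0]]])

```text
t: 3.35
tool_pos: [0.5276, -0.1566, 0.2107]
tool_rot: [-0.638, 3.061, -0.017]
contact_force: [1.0, 0.6, -0.2]
opening: 0.0449
```

```bash
python3 nav.py -153 -215 180
python3 - <<'E'
from chk import *
i,im=draw("x","scene",(-103.1,-218,-0.1456)); save("s2",im[660:1220,780:1420])
i,im=draw("x","wrist",(-103.1,-218,-0.1456)); save("w2",cv2.resize(im,(800,600)))
E
```

```text
t 3.35 tool [ 0.5276 -0.1566  0.2107] corner-frame [-151.0085 -211.8082  200.7016] F [ 1.0464  0.564  -0.2178] F in corner [ 1.1835  0.1112 -0.2178] open 0.044860831556318176 q [-0.4238  0.0758  1.935  -0.      1.1121 -2.4059]
M [[-0.9164957372624868, -0.399684403863371, 0.016968821057229223], [-0.39984985402807294, 0.9165483332585361, -0.00769720954164399], [-0.012476290050302366, -0.013839440356494453, -0.999826390968552]]
s 1 turn deg [-0.7892  0.7191  0.6074] shift now-tool cm [ 0.2284 -0.2884  2.0717] shift in desired-tool cm [ 0.1992 -0.3192  2.0702]
```

View pics/s2.png

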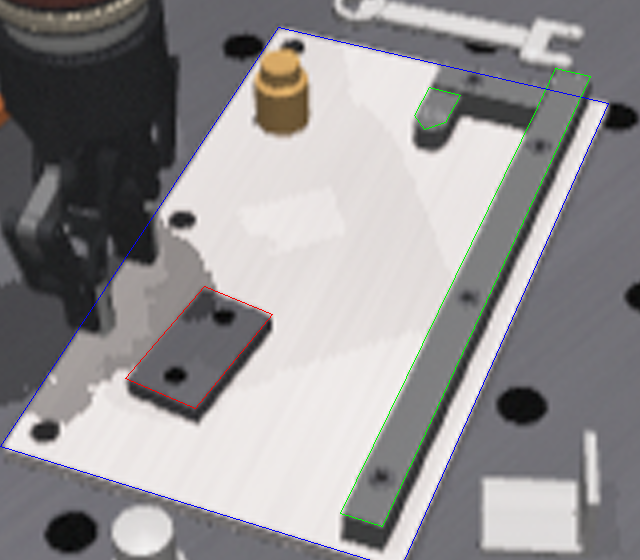

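View pics/w2.png

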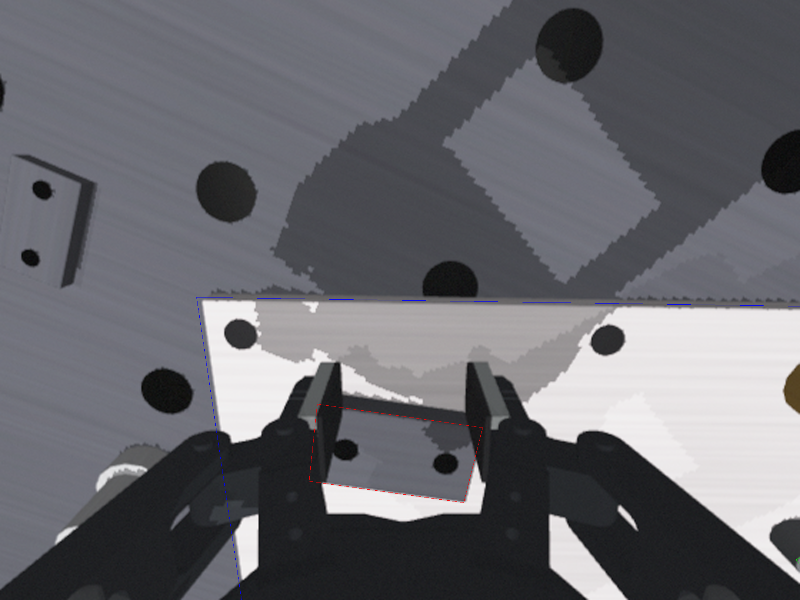

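Run:
```python
from chk import *
i=cam("scene");o=ctrl.get_obs();M=R.from_rotvec(o["tool_rot"]).as_matrix()
for L in (.160,.166,.17,.173):
  P=[o["tool_pos"]+M@np.array([x,y,L]) for y in(-.0225,-.033,.0225,.033) for x in(-.011,.011)]
  u=(proj(i,np.array(P))+.5)*4-.5-[780,660]; print(L,u.round(0).tolist())
```

```text
0.16 [[113.0, 311.0], [71.0, 300.0], [103.0, 326.0], [61.0, 315.0], [153.0, 249.0], [112.0, 239.0], [162.0, 236.0], [121.0, 226.0]]
0.166 [[114.0, 320.0], [73.0, 309.0], [104.0, 335.0], [63.0, 324.0], [154.0, 258.0], [113.0, 248.0], [163.0, 244.0], [122.0, 234.0]]
0.17 [[115.0, 326.0], [74.0, 315.0], [105.0, 341.0], [64.0, 330.0], [154.0, 264.0], [114.0, 254.0], [163.0, 250.0], [123.0, 240.0]]
0.173 [[116.0, 330.0], [74.0, 319.0], [106.0, 345.0], [64.0, 334.0], [155.0, 269.0], [115.0, 258.0], [164.0, 255.0], [124.0, 245.0]]
```

Run:
```python
import cv2
a=cv2.imread("pics/s2.png")[180:360,0:240];cv2.imwrite("pics/s2c.png",cv2.resize(a,None,fx=3,fy=3))
```

```text
(no output)
```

View pics/s2c.png

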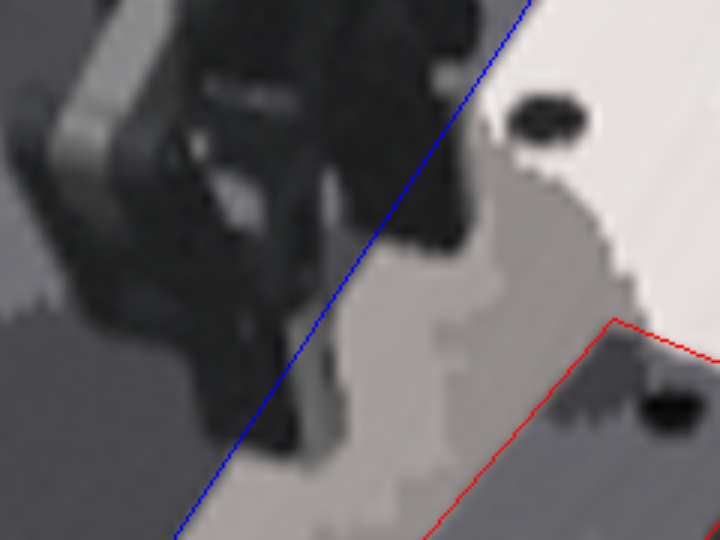

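Request:
jog_arm(steps=[[[0.2, -0.3, 0.5], [-0.8, 0.7, 0.6]], [[0, 0, 1], [0, 0, 0]], [[0, 0, 0.7], [0, 0, 0]], [[0, 0, 0], [0, 0, 0]], [[0, 0, 0], [0, 0, 0]]])

```text
t: 3.95
tool_pos: [0.5276, -0.1611, 0.1888]
tool_rot: [-0.623, 3.078, -0.001]
contact_force: [0.3, 0.4, -0.1]
opening: 0.0449
```

```bash
python3 nav.py -153 -215 174
```

```text
t 3.95 tool [ 0.5276 -0.1611  0.1888] corner-frame [-152.7206 -215.8921  178.8222] F [ 0.2708  0.3724 -0.1405] F in corner [ 0.3946  0.2372 -0.1405] open 0.04491239233451641 q [-0.4313  0.1168  1.9341  0.0004  1.089  -2.4018]
M [[-0.921268242754648, -0.3889239164758225, 0.0017355359029188257], [-0.3889250644883939, 0.9212693192979701, -0.00036814800443026453], [-0.0014557144161734378, -0.0010141564780797275, -0.9999984261898497]]
s 1 turn deg [-0.0582  0.0834 -0.0708] shift now-tool cm [0.0288 0.0897 0.4821] shift in desired-tool cm [0.0279 0.0892 0.4822]
```

Request:
jog_arm(steps=[[[0, 0, 0.4], [0, 0, 0]], [[0, 0, 0], [0, 0, 0]], [[-0.5, 0, 0], [0, 0, 0]], [[-0.5, 0, 0], [0, 0, 0]], [[-0.5, 0, 0], [0, 0, 0]], [[-0.5, 0, 0], [0, 0, 0]], [[-0.5, 0, 0], [0, 0, 0]], [[-0.5, 0, 0], [0, 0, 0]]])

```text
t: 4.75
tool_pos: [0.5571, -0.1488, 0.1848]
tool_rot: [0.623, -3.079, 0.002]
contact_force: [-1.0, -1.0, 0.8]
opening: 0.045
```

```bash
python3 nav.py -51 -215 174
python3 - <<'E'
from chk import *
i,im=draw("x","scene",(-103.1,-218,-0.1456)); save("s3",im[660:1220,780:1420])
E
```

```text
t 4.75 tool [ 0.5571 -0.1488  0.1848] corner-frame [-120.7303 -216.1185  174.7546] F [-1.011  -0.9888  0.7833] F in corner [-1.3166 -0.5162  0.7833] open 0.04495879565208602 q [-0.3898  0.1775  1.874  -0.0015  1.0897 -2.3595]
M [[-0.9212155133059332, -0.3890526641815764, -5.037562341472947e-05], [-0.38905221710775467, 0.92121463627164, -0.0014022419372669225], [0.0005919527231217883, -0.0012721682780407683, -0.9999990155894385]]
s 1 turn deg [-0.0729 -0.034  -0.0629] shift now-tool cm [-6.9729  0.1196  0.0712] shift in desired-tool cm [-6.973   0.1118  0.0755]
```

View pics/s3.png

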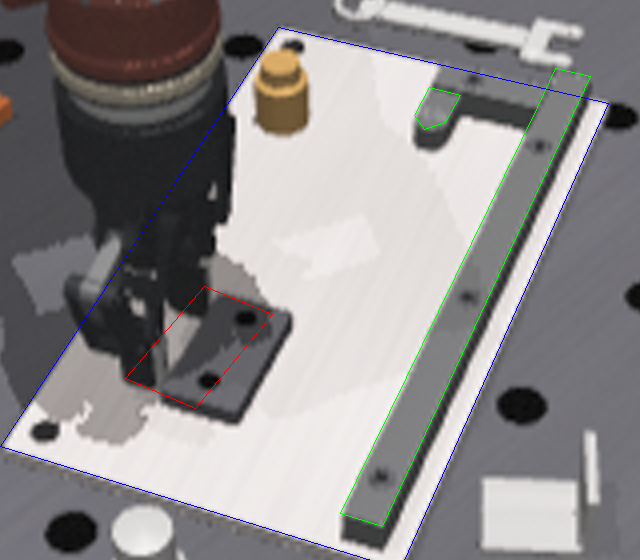

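Request:
jog_arm(steps=[[[-0.6, 0, 0], [0, 0, 0]], [[-0.6, 0, 0], [0, 0, 0]], [[-0.6, 0, 0], [0, 0, 0]], [[-0.6, 0, 0], [0, 0, 0]], [[-0.6, 0, 0], [0, 0, 0]], [[-0.6, 0, 0], [0, 0, 0]], [[-0.6, 0, 0], [0, 0, 0]], [[-0.6, 0, 0], [0, 0, 0]]])

```text
t: 5.6
tool_pos: [0.6053, -0.1284, 0.1848]
tool_rot: [0.624, -3.078, 0.002]
contact_force: [-1.6, -1.7, 1.3]
opening: 0.0449
```

```bash
python3 nav.py -51 -215 174
```

```text
t 5.6 tool [ 0.6053 -0.1284  0.1848] corner-frame [ -68.3911 -216.1036  174.7626] F [-1.6177 -1.7273  1.3064] F in corner [-2.1633 -0.9595  1.3064] open 0.044858956309550904 q [-0.3289  0.2653  1.7696 -0.0015  1.1067 -2.2988]
M [[-0.9211622436402429, -0.3891784123819854, -0.000533129919789716], [-0.3891775191121745, 0.9211618843763514, -0.0012811673983812897], [0.0009897016556284968, -0.0009726808556234074, -0.9999990371908296]]
s 1 turn deg [-0.0557 -0.0567 -0.055 ] shift now-tool cm [-1.7391  0.1121  0.0744] shift in desired-tool cm [-1.7391  0.1104  0.0763]
```

Request:
jog_arm(steps=[[[-0.4, 0, 0], [0, 0, 0]], [[-0.4, 0, 0], [0, 0, 0]], [[-0.3, 0, 0], [0, 0, 0]], [[-0.2, 0, 0], [0, 0, 0]], [[-0.2, 0, 0], [0, 0, 0]]])

```text
t: 6.1
tool_pos: [0.6208, -0.1218, 0.1848]
tool_rot: [0.624, -3.078, 0.002]
contact_force: [-3.3, -0.3, 1.6]
opening: 0.0447
```

```bash
python3 nav.py -51 -215 174;python3 - <<'E'
from chk import *
i,im=draw("x","scene",(-20,-218,0)); save("s4",im[660:1220,780:1420])
E
```

```text
t 6.1 tool [ 0.6208 -0.1218  0.1848] corner-frame [ -51.604  -216.1191  174.7977] F [-3.3034 -0.3279  1.6346] F in corner [-3.1696  0.9866  1.6346] open 0.04471492929847314 q [-0.3111  0.2936  1.7347 -0.0018  1.1137 -2.2812]
M [[-0.9210172393389034, -0.38952087239055644, -0.0008572121352222492], [-0.3895195393576282, 0.9210171503701053, -0.0013918271272227516], [0.0013316527948577174, -0.0009479959023081561, -0.9999986640014092]]
s 1 turn deg [-0.0543 -0.0763 -0.0338] shift now-tool cm [-0.0604  0.112   0.0796] shift in desired-tool cm [-0.0604  0.1119  0.0798]
```

View pics/s4.png

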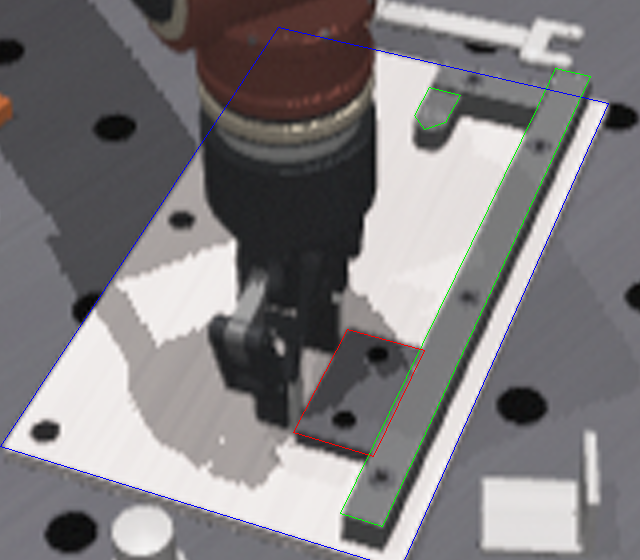

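Nearly at the rail. I'll push gently until the force rises.

Request:
jog_arm(steps=[[[-0.2, 0, 0], [0, 0, 0]], [[-0.2, 0, 0], [0, 0, 0]]])

```text
t: 6.35
tool_pos: [0.6232, -0.121, 0.1847]
tool_rot: [0.623, -3.069, 0.003]
contact_force: [-11.1, -4.1, 8.5]
opening: 0.0449
```

Request:
jog_arm(steps=[[[-0.2, 0, 0], [0, 0, 0]], [[-0.1, 0, 0], [0, 0, 0]]])

```text
t: 6.55
tool_pos: [0.6244, -0.1208, 0.1848]
tool_rot: [0.621, -3.061, 0.002]
contact_force: [-3.0, -2.0, 1.8]
opening: 0.0449
```

```bash
python3 nav.py -51 -215 174;python3 - <<'E'
from chk import *
i,im=draw("x","scene",(-20,-218,0)); save("s5",im[860:1220,1000:1420])
i,im=draw("x","wrist",(-20,-218,0)); save("w5",cv2.resize(im,(800,600)))
E
```

```text
t 6.55 tool [ 0.6244 -0.1208  0.1848] corner-frame [ -47.8887 -216.5724  174.8046] F [-2.969  -1.9833  1.7963] F in corner [-3.5074 -0.6681  1.7963] open 0.044944796169412916 q [-0.3063  0.3038  1.722  -0.0112  1.1309 -2.2729]
M [[-0.9206621769887365, -0.38996940471983405, -0.017464800165423858], [-0.38994131661172865, 0.9208254405810742, -0.00512616599240678], [0.018081080207540776, 0.002090780028691263, -0.9998343378667286]]
s 1 turn deg [ 0.1198 -1.036  -0.0047] shift now-tool cm [0.3096 0.157  0.0864] shift in desired-tool cm [0.3111 0.1572 0.0805]
```

View pics/s5.png

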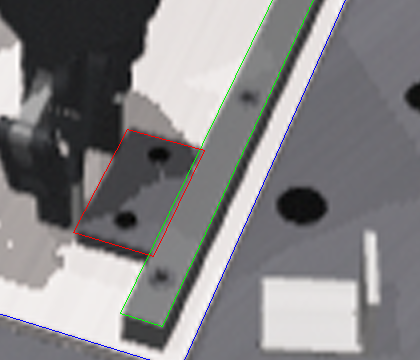

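View pics/w5.png

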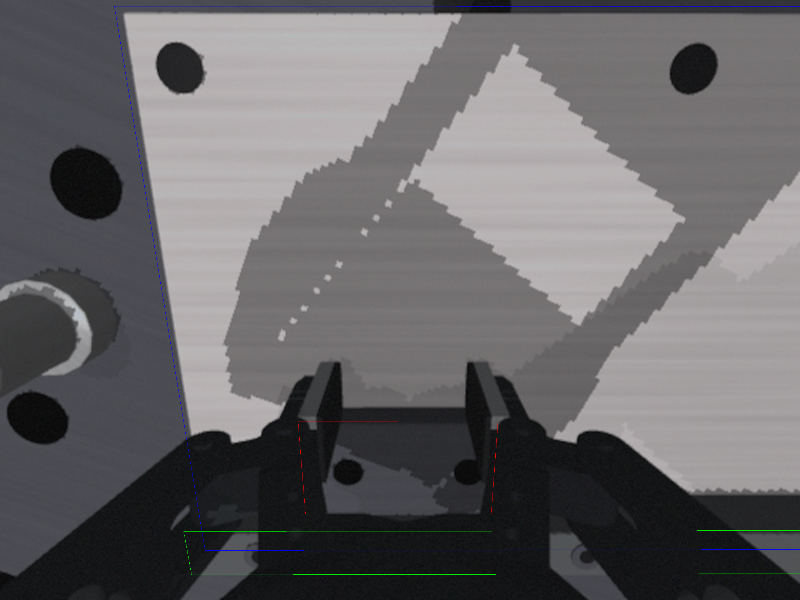

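Request:
jog_arm(steps=[[[0.6, 0, 0], [0, -1, 0]], [[1, 0, 0], [0, 0, 0]], [[0.5, 0, -2], [0, 0, 0]], [[0, 0, -4], [0, 0, 0]], [[0, -3, -1], [0, 0, 0]], [[0, -3, 0], [0, 0, 0]], [[0, 0, 0], [0, 0, 0]]])

```text
t: 7.35
tool_pos: [0.6254, -0.1859, 0.2563]
tool_rot: [-0.624, 3.073, 0.005]
contact_force: [0.1, -0.1, -0.8]
opening: 0.0451
```

```bash
python3 nav.py -25 -278 230;python3 - <<'E'
from chk import *
i,im=draw("x","scene",(-20,-218,0)); save("s6",im[860:1220,1000:1420])
i,im=draw("x","top",(-20,-218,0)); save("t6",im[480:1040,720:1480])
i,im=draw("x","wrist",(-20,-218,0)); save("w6",cv2.resize(im,(800,600)))
E
```

```text
t 7.35 tool [ 0.6254 -0.1859  0.2563] corner-frame [ -72.3474 -276.967   246.3234] F [ 0.0611 -0.1417 -0.7731] F in corner [ 0.001  -0.1543 -0.7731] open 0.045125661422759936 q [-0.4039  0.2429  1.6602  0.0062  1.2355 -2.3776]
M [[-0.920705148036993, -0.39022730797758826, 0.004967744633519373], [-0.3902092551008021, 0.9207164628092526, 0.004234660044938465], [-0.006226364256650191, 0.001960413370584806, -0.9999786943568152]]
s 1 turn deg [0.1124 0.3567 0.0099] shift now-tool cm [-4.7245 -0.1074  1.6616] shift in desired-tool cm [-4.7347 -0.1033  1.6323]
```

View pics/s6.png

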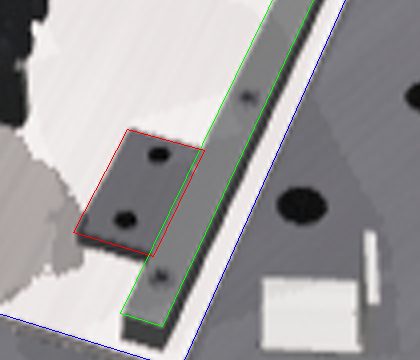

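View pics/w6.png

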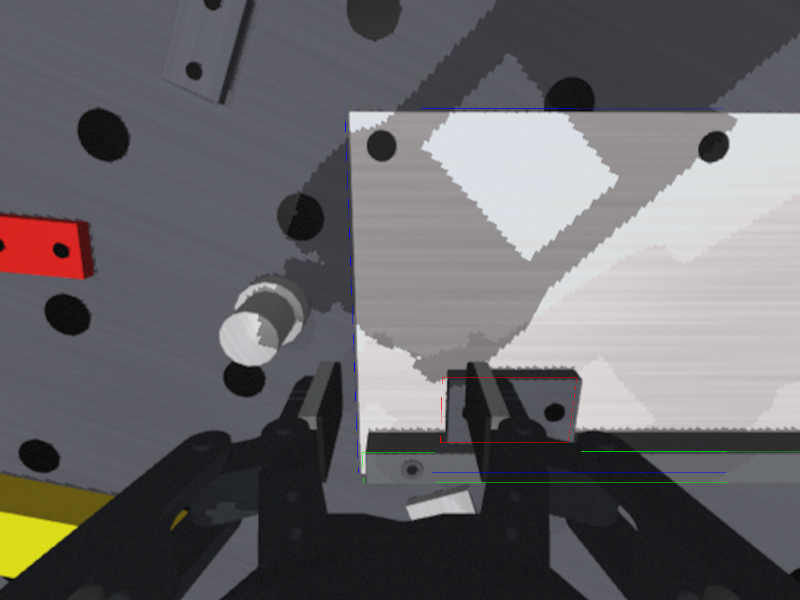

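View pics/t6.png

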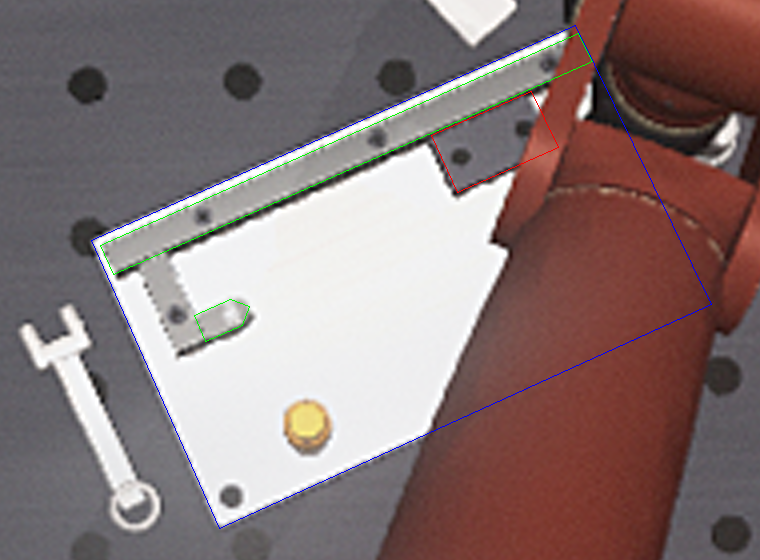

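Request:
jog_arm(steps=[[[-2.4, -0.1, 0], [0, 0.3, 0]], [[-2.3, 0, 0], [0, 0, 0]], [[0, 0, 2], [0, 0, 0]], [[0, 0, 1], [0, 0, 0]], [[0, 0, 0], [0, 0, 0]], [[0, 0, 0], [0, 0, 0]]], fingers=-1)

```text
t: 8.1
tool_pos: [0.6654, -0.1594, 0.2195]
tool_rot: [0.632, -3.068, -0.018]
contact_force: [0.1, 0.1, -0.4]
opening: 0.0
```

```bash
python3 nav.py -25 -278 178;python3 - <<'E'
from chk import *
i,im=draw("x","scene",(-20,-217,0)); save("s7",im[760:1220,1000:1420])
i,im=draw("x","wrist",(-20,-217,0)); save("w7",cv2.resize(im,(800,600)))
E
```

```text
t 8.1 tool [ 0.6654 -0.1594  0.2195] corner-frame [ -25.148  -268.1126  209.4623] F [ 0.1465  0.0787 -0.4168] F in corner [ 0.1656  0.0153 -0.4168] open 4.700837797537115e-05 q [-0.3445  0.3567  1.5883  0.0054  1.2102 -2.3238]
M [[-0.9184562170925693, -0.3953674164946518, -0.01108076072980693], [-0.39546931245746786, 0.9184320073387905, 0.009309715358530328], [0.0064961672103147055, 0.012932666777726818, -0.9998952674863458]]
s 1 turn deg [ 0.7399 -0.3744  0.3349] shift now-tool cm [-0.0294 -1.0294  3.1331] shift in desired-tool cm [-0.0148 -0.9887  3.1462]
```

View pics/s7.png

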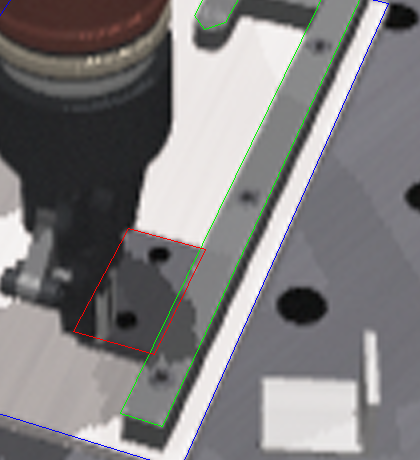

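View pics/w7.png

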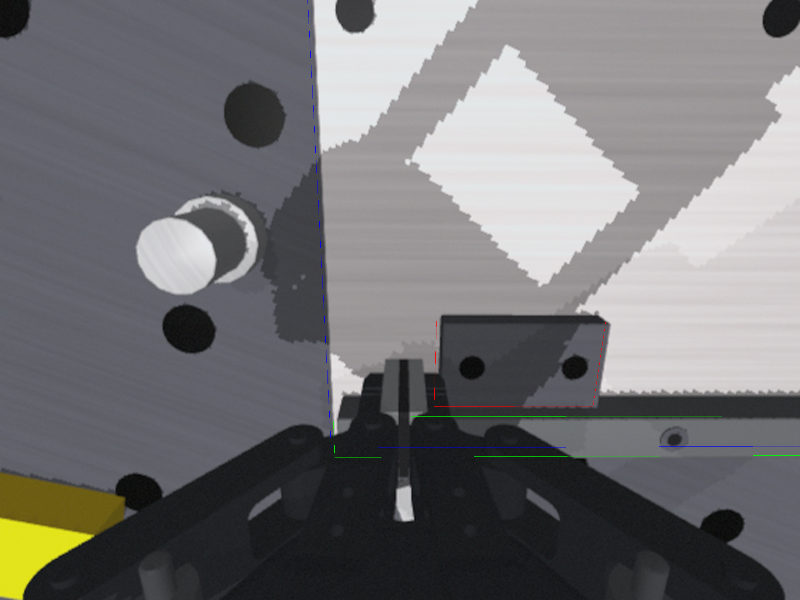

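Request:
jog_arm(steps=[[[0, -1.2, 0], [0.7, -0.4, 0.3]], [[0, 0, 0], [0, 0, 0]], [[0, 0, 0], [0, 0, 0]]])

```text
t: 8.5
tool_pos: [0.671, -0.1725, 0.2221]
tool_rot: [-0.623, 3.074, -0.004]
contact_force: [-0.1, 0.9, 0.1]
opening: -0.0
```

```bash
python3 nav.py -25 -278 177.5
```

```text
t 8.5 tool [ 0.671  -0.1725  0.2221] corner-frame [ -25.0851 -282.3353  212.1269] F [-0.0579  0.9354  0.1458] F in corner [0.3116 0.8839 0.1458] open -7.375560346245141e-06 q [-0.3589  0.3672  1.5698  0.0003  1.1991 -2.3295]
M [[-0.9211520337297956, -0.3891677078284362, 0.005236978042968875], [-0.38918055355924513, 0.9211599815466764, -0.0016688703504250755], [-0.004174624148483791, -0.0035754133310656536, -0.9999848943522753]]
s 1 turn deg [-0.205   0.2391 -0.0551] shift now-tool cm [0.0064 0.4459 3.4611] shift in desired-tool cm [-0.0085  0.4335  3.4627]
```

Request:
jog_arm(steps=[[[0, 0.3, 1], [-0.2, 0.2, 0]], [[0, 0, 1], [0, 0, 0]], [[0, 0, 0.8], [0, 0, 0]], [[0, 0, 0], [0, 0, 0]], [[0, 0, 0], [0, 0, 0]]])

```text
t: 9.0
tool_pos: [0.6695, -0.1696, 0.1911]
tool_rot: [0.623, -3.079, -0.002]
contact_force: [0.0, 0.4, -0.4]
opening: -0.0001
```

```bash
python3 nav.py -25 -278 177.5;python3 - <<'E'
from chk import *
i,im=draw("x","scene",(-20,-217,0)); save("s8",im[760:1220,1000:1420])
i,im=draw("x","wrist",(-20,-217,0)); save("w8",cv2.resize(im,(800,600)))
E
```

```text
t 9.0 tool [ 0.6695 -0.1696  0.1911] corner-frame [ -25.3737 -279.1233  181.0533] F [ 0.0331  0.3953 -0.3991] F in corner [ 0.1846  0.3511 -0.3991] open -0.00011514589934678251 q [-0.3558  0.4025  1.5827  0.0006  1.1574 -2.3262]
M [[-0.9213474811334528, -0.3887394015394882, -0.0007047692976520415], [-0.38873991832173255, 0.9213471144279748, 0.0008778601581003294], [0.0003080783262338564, 0.0010827862046580723, -0.9999993663306894]]
s 1 turn deg [ 0.0621 -0.0176 -0.0823] shift now-tool cm [-0.0373  0.112   0.3554] shift in desired-tool cm [-0.0374  0.1123  0.3553]
```

View pics/s8.png

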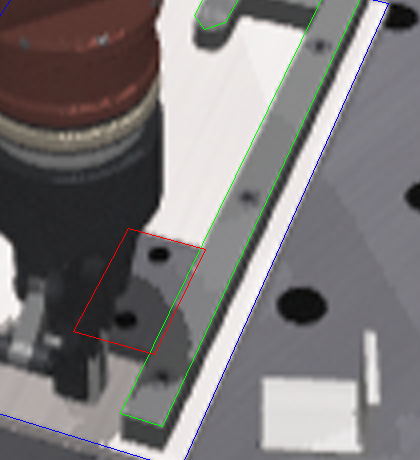

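View pics/w8.png

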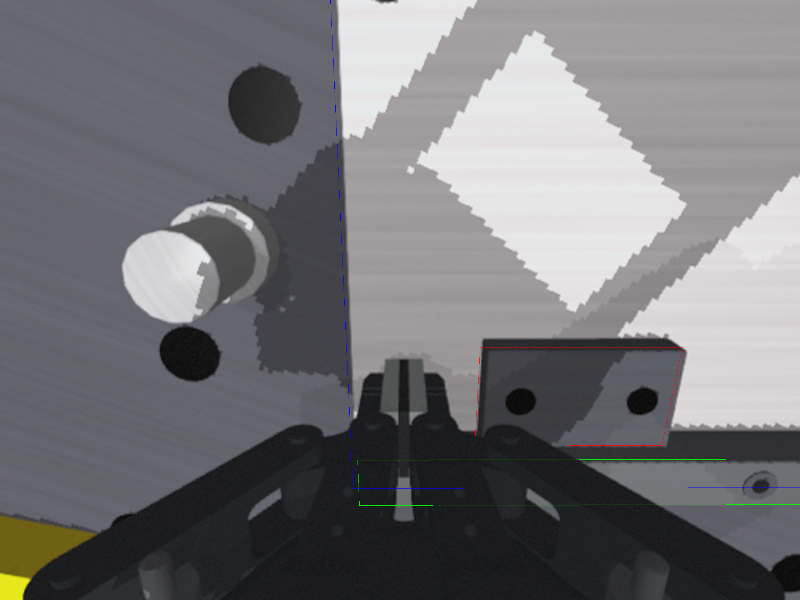

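Request:
jog_arm(steps=[[[0, 0, 0.3], [0, 0, 0]], [[0, 0.5, 0], [0, 0, 0]], [[0, 0.5, 0], [0, 0, 0]], [[0, 0.4, 0], [0, 0, 0]], [[-0.02, 0.4, 0], [0, 0, 0]], [[-0.02, 0.4, 0], [0, 0, 0]], [[-0.02, 0.4, 0], [0, 0, 0]], [[-0.02, 0.4, 0], [0, 0, 0]]])

```text
t: 9.9
tool_pos: [0.6582, -0.14, 0.1897]
tool_rot: [-0.623, 3.077, -0.004]
contact_force: [0.5, -1.4, 0.2]
opening: -0.0001
```

```bash
python3 nav.py -23 -82 177.5;python3 - <<'E'
from chk import *
i,im=draw("x","wrist",(-20,-217,0)); save("w9",cv2.resize(im,(800,600)))
E
```

```text
t 9.9 tool [ 0.6582 -0.14    0.1897] corner-frame [ -24.267  -247.4158  179.7365] F [ 0.4803 -1.3763  0.1695] F in corner [-0.0946 -1.4546  0.1695] open -0.00010902708862175983 q [-0.3199  0.3677  1.6309 -0.0014  1.1404 -2.2897]
M [[-0.921190588379662, -0.38910602169096725, 0.0020985148463041276], [-0.3891100211465181, 0.9211890134235373, -0.002047679448950127], [-0.0011363644168422096, -0.002702856192612991, -0.9999957016129187]]
s 1 turn deg [-0.1549  0.065  -0.0594] shift now-tool cm [-0.1093 16.5423  0.1791] shift in desired-tool cm [-0.1267 16.5416  0.2236]
```

View pics/w9.png

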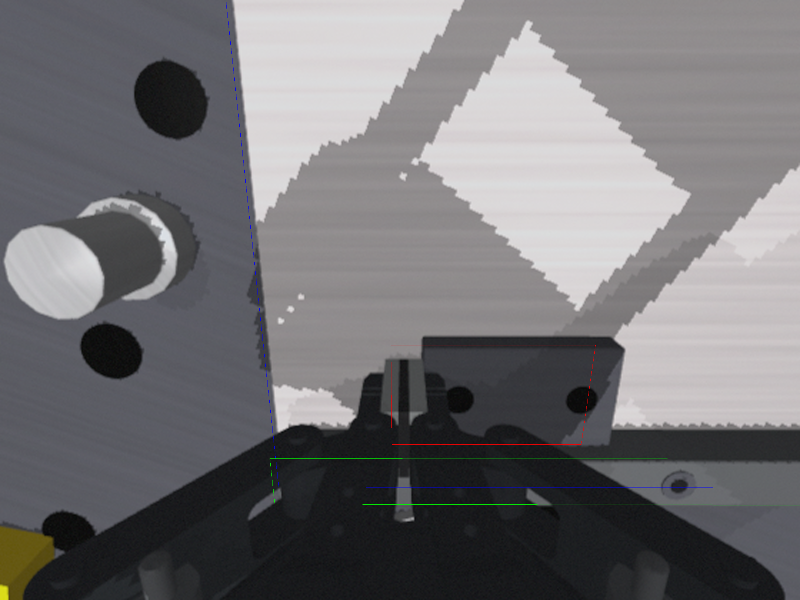

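Request:
jog_arm(steps=[[[-0.01, 0.6, 0.05], [-0.1, 0, 0]], [[-0.01, 0.6, 0.05], [0, 0, 0]], [[-0.01, 0.6, 0.05], [0, 0, 0]], [[-0.01, 0.6, 0], [0, 0, 0]], [[-0.01, 0.6, 0], [0, 0, 0]], [[-0.01, 0.6, 0], [0, 0, 0]], [[-0.01, 0.6, 0], [0, 0, 0]], [[-0.01, 0.5, 0], [0, 0, 0]]])

```text
t: 10.75
tool_pos: [0.6395, -0.0948, 0.1898]
tool_rot: [-0.623, 3.077, -0.01]
contact_force: [-0.5, -3.9, 0.7]
opening: 0.0002
```

```bash
python3 nav.py -23 -76.5 177.5;python3 - <<'E'
from chk import *
y=c(ctrl.get_obs()["tool_pos"])[1]+41.5
i,im=draw("x","wrist",(-20,y,0)); save("w10",cv2.resize(im,(800,600)))
E
```

```text
t 10.75 tool [ 0.6395 -0.0948  0.1898] corner-frame [ -23.8523 -198.5341  179.7775] F [-0.5496 -3.8878  0.6815] F in corner [-2.0225 -3.3654  0.6815] open 0.00018822280945174008 q [-0.2614  0.3139  1.6995 -0.0055  1.1238 -2.2296]
M [[-0.9211637451957879, -0.38916378761844683, 0.0029834448769718172], [-0.38917497648455224, 0.9211447286915453, -0.005935190142520835], [-0.0004384234456653077, -0.00662836406997208, -0.99997793604391]]
s 1 turn deg [-0.3798  0.0249 -0.0553] shift now-tool cm [-0.0734 12.2047  0.1469] shift in desired-tool cm [-0.0852 12.2034  0.2278]
```

View pics/w10.png

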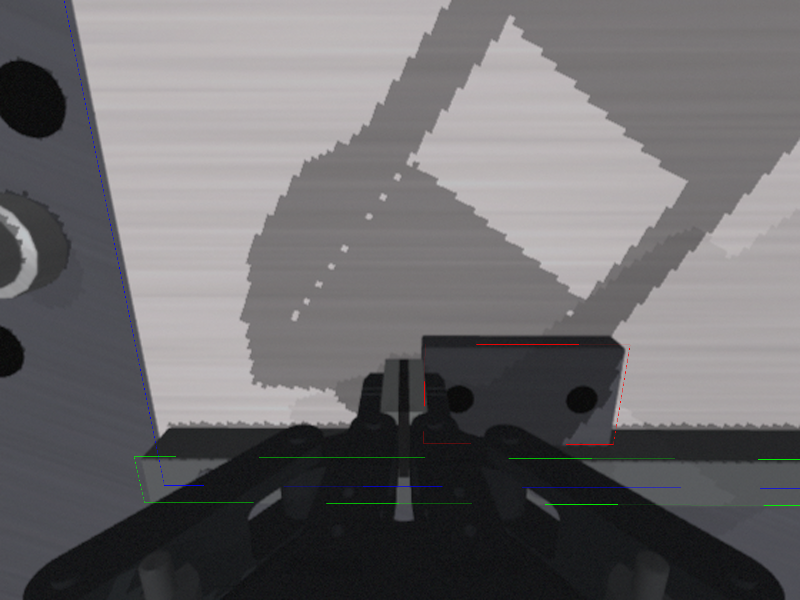

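Request:
jog_arm(steps=[[[-0.01, 0.6, 0.05], [-0.2, 0, 0]], [[-0.01, 0.6, 0.05], [0, 0, 0]], [[-0.01, 0.6, 0.05], [0, 0, 0]], [[-0.01, 0.6, 0.03], [0, 0, 0]], [[-0.01, 0.6, 0], [0, 0, 0]], [[-0.01, 0.6, 0], [0, 0, 0]], [[-0.01, 0.6, 0], [0, 0, 0]], [[-0.01, 0.6, 0], [0, 0, 0]]])

```text
t: 11.6
tool_pos: [0.6206, -0.047, 0.1891]
tool_rot: [-0.624, 3.076, -0.008]
contact_force: [-0.3, -5.2, 1.9]
opening: -0.0001
```

Request:
jog_arm(steps=[[[-0.01, 0.6, 0.03], [-0.2, 0, 0]], [[-0.01, 0.6, 0.03], [0, 0, 0]], [[-0.01, 0.6, 0.03], [0, 0, 0]], [[-0.01, 0.6, 0], [0, 0, 0]], [[-0.01, 0.5, 0], [0, 0, 0]]])

```text
t: 12.1
tool_pos: [0.6089, -0.0186, 0.189]
tool_rot: [-0.625, 3.078, -0.008]
contact_force: [-1.0, -4.7, 2.2]
opening: 0.0001
```

```bash
python3 nav.py -23 -76.5 177.5;python3 - <<'E'
from chk import *
y=c(ctrl.get_obs()["tool_pos"])[1]+41
i,im=draw("x","wrist",(-20,y,0)); save("w11",cv2.resize(im,(800,600)))
i,im=draw("x","scene",(-20,y,0)); save("s11",im[660:1220,780:1420])
E
```

```text
t 12.1 tool [ 0.6089 -0.0186  0.189 ] corner-frame [ -22.3204 -116.4239  179.017 ] F [-1.0005 -4.6542  2.1984] F in corner [-2.7367 -3.8953  2.1984] open 9.382076179844763e-05 q [-0.1519  0.2387  1.7934 -0.0047  1.1067 -2.1215]
M [[-0.9207284875363291, -0.3901980180261229, 0.0021351738921051764], [-0.3902038206075092, 0.9207170645095959, -0.00458971721739024], [-0.00017499247663056326, -0.005059036402148009, -0.9999871876820798]]
s 1 turn deg [-0.2899  0.01    0.0087] shift now-tool cm [0.0674 3.9931 0.1315] shift in desired-tool cm [0.068  3.9924 0.1517]
```

View pics/w11.png

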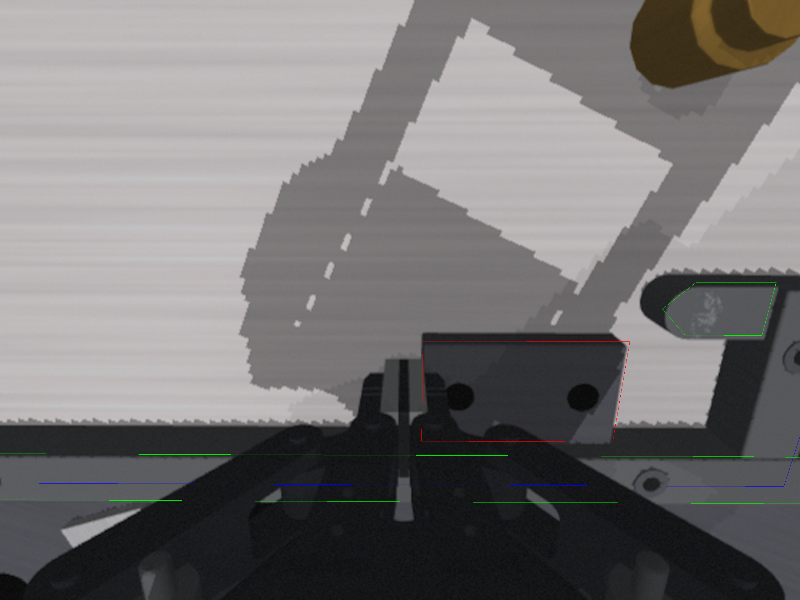

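View pics/s11.png

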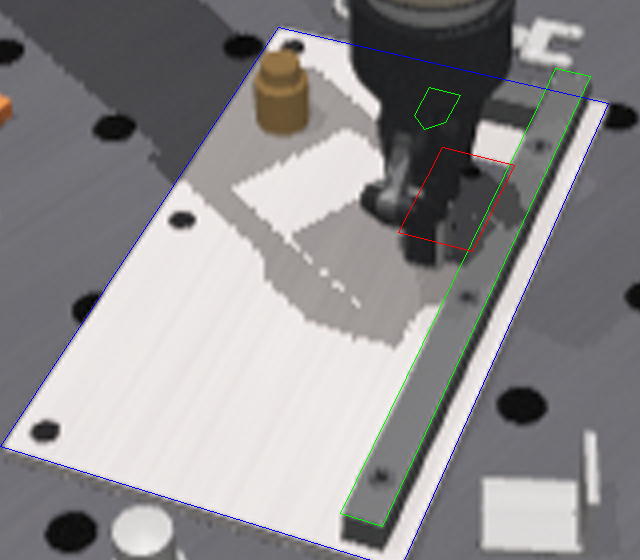

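Request:
jog_arm(steps=[[[0, 0.5, 0.02], [-0.2, 0, 0]], [[0, 0.5, 0.02], [0, 0, 0]], [[0, 0.5, 0.02], [0, 0, 0]], [[0, 0.5, 0], [0, 0, 0]], [[0, 0.5, 0], [0, 0, 0]], [[0, 0.4, 0], [0, 0, 0]], [[0, 0.3, 0], [0, 0, 0]]])

```text
t: 12.9
tool_pos: [0.5962, 0.0116, 0.189]
tool_rot: [-0.625, 3.078, -0.005]
contact_force: [-0.6, -4.9, 2.1]
opening: 0.0001
```

```bash
python3 nav.py -22 -76 177.5
```

```text
t 12.9 tool [0.5962 0.0116 0.189 ] corner-frame [-22.1851 -83.6801 178.9805] F [-0.5794 -4.8787  2.0759] F in corner [-2.4365 -4.2662  2.0759] open 0.0001221976121038475 q [-0.1048  0.2122  1.825  -0.0033  1.1025 -2.0749]
M [[-0.9207526035511646, -0.39014404050952634, 0.0015068870738643159], [-0.39014692027393383, 0.9207471867619297, -0.003162067481440014], [-0.00015380025045569627, -0.0034993892172091286, -0.9999938652914777]]
s 1 turn deg [-0.2005  0.0088  0.0052] shift now-tool cm [-0.0186  0.7685  0.1454] shift in desired-tool cm [-0.0185  0.768   0.148 ]
```

Request:
jog_arm(steps=[[[0, 0.3, 0], [0, 0, 0]], [[0, 0.2, 0], [0, 0, 0]], [[0, 0.2, 0], [0, 0, 0]]])

```text
t: 13.2
tool_pos: [0.5932, 0.0187, 0.189]
tool_rot: [-0.626, 3.078, -0.006]
contact_force: [-0.6, -4.9, 2.7]
opening: -0.0001
```

```bash
python3 nav.py -22 -76 177.5
```

```text
t 13.2 tool [0.5932 0.0187 0.189 ] corner-frame [-22.1587 -76.0042 178.974 ] F [-0.6352 -4.8527  2.6569] F in corner [-2.4778 -4.2206  2.6569] open -0.0001241855671155308 q [-0.0933  0.2064  1.8319 -0.0036  1.1015 -2.0635]
M [[-0.9206736568699139, -0.3903302577142112, 0.00151903210555675], [-0.39033320193373994, 0.92066760448136, -0.0033396896126361465], [-9.49417425674682e-05, -0.0036676929140783037, -0.9999932694847271]]
s 1 turn deg [-0.2101  0.0055  0.0168] shift now-tool cm [-0.0159  0.001   0.1474] shift in desired-tool cm [-0.0159  0.0004  0.1474]
```

Still only friction force, so I'll creep on until it rises.

Request:
jog_arm(steps=[[[0, 0.15, 0], [0, 0, 0]]])

```text
t: 13.3
tool_pos: [0.5927, 0.0201, 0.189]
tool_rot: [-0.626, 3.078, -0.007]
contact_force: [2.0, -9.4, 0.8]
opening: -0.0002
```

Request:
jog_arm(steps=[[[0, 0.15, 0], [0, 0, 0]]])

```text
t: 13.4
tool_pos: [0.5924, 0.0207, 0.189]
tool_rot: [-0.627, 3.076, -0.012]
contact_force: [1.8, -11.3, -1.4]
opening: 0.0002
```

Request:
jog_arm(steps=[[[0, 0.15, 0], [0, 0, 0]]])

```text
t: 13.5
tool_pos: [0.5921, 0.0212, 0.189]
tool_rot: [-0.627, 3.075, -0.018]
contact_force: [1.1, -10.1, 0.0]
opening: -0.0001
```

Request:
jog_arm(steps=[[[0, 0.25, 0], [0, 0, 0]], [[0, 0.25, 0], [0, 0, 0]]])

```text
t: 13.7
tool_pos: [0.5912, 0.0229, 0.1891]
tool_rot: [-0.628, 3.072, -0.034]
contact_force: [3.2, -12.5, -1.3]
opening: 0.0
```

```bash
python3 nav.py -22 -76 177.5;python3 - <<'E'
from chk import *
i,im=draw("x","wrist",(-20,-35,0)); save("w12",cv2.resize(im,(800,600)))
E
```

```text
t 13.7 tool [0.5912 0.0229 0.1891] corner-frame [-22.4314 -71.3441 179.092 ] F [  3.2175 -12.5491  -1.3039] F in corner [ -1.9323 -12.8101  -1.3039] open 4.564702189201418e-05 q [-0.0837  0.2004  1.8388 -0.0215  1.0903 -2.0478]
M [[-0.9198114765680916, -0.39221739560462626, 0.010600101827397568], [-0.39235595375839977, 0.919596436159414, -0.019979993824859286], [-0.0019113147212188701, -0.022536840684289898, -0.999744186123634]]
s 1 turn deg [-1.2912  0.1111  0.1416] shift now-tool cm [-0.0417 -0.462   0.1697] shift in desired-tool cm [-0.0431 -0.4656  0.1592]
```

View pics/w12.png

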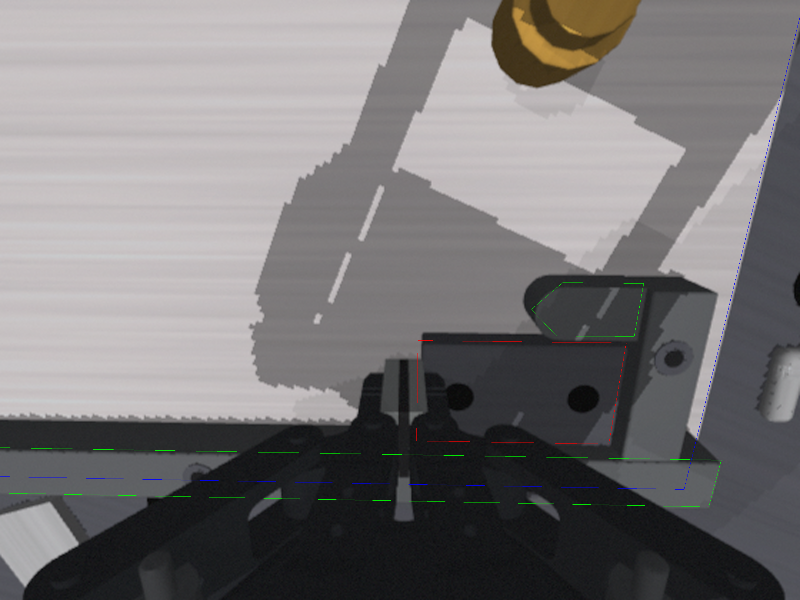

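Request:
jog_arm(steps=[[[0, -0.6, 0], [-1.3, 0, 0]], [[0, -1.5, 0], [0, 0, 0]], [[0, -2, -1], [0, 0, 0]], [[0, -2, -4], [0, 0, 0]], [[0, -4, -2], [0, 0, 0]], [[0, -3, 0], [0, 0, 0]], [[0, 0, 0], [0, 0, 0]]])

```text
t: 14.45
tool_pos: [0.6431, -0.1008, 0.2551]
tool_rot: [0.629, -3.075, -0.023]
contact_force: [0.7, 0.7, -0.6]
opening: -0.0001
```

```bash
python3 nav.py -22 -76 177.5;python3 - <<'E'
from chk import *
for n,cr in (("wrist",None),("scene",(680,960,1120,1400)),("top",(640,860,780,1060))):
    i,im=draw("x",n,(-20,-35,0)); raw=None
    if cr: im=cv2.resize(im[cr[0]:cr[1],cr[2]:cr[3]],None,fx=2,fy=2)
    else: im=cv2.resize(im,(800,600))
    save(n+"13",im)
save("wrist13raw",ctrl.get_image("wrist"));save("scene13raw",cv2.resize(ctrl.get_image("scene")[160:250,270:370],None,fx=6,fy=6,interpolation=cv2.INTER_CUBIC))
E
```

```text
t 14.45 tool [ 0.6431 -0.1008  0.2551] corner-frame [ -22.8953 -205.482   245.096 ] F [ 0.6849  0.7368 -0.6377] F in corner [ 0.9181  0.4113 -0.6377] open -9.995992964165138e-05 q [-0.2717  0.2436  1.6617  0.0121  1.2454 -2.25  ]
M [[-0.9196350529426042, -0.39273232972779226, -0.005717218365051334], [-0.39277393957565376, 0.9195360499013451, 0.013493899438306057], [-4.230217169575541e-05, 0.014655037305004262, -0.9998926082795666]]
s 1 turn deg [0.8397 0.0012 0.1688] shift now-tool cm [-0.1274 12.8474  6.9486] shift in desired-tool cm [-0.0895 12.9482  6.7596]
```

View pics/wrist13.png

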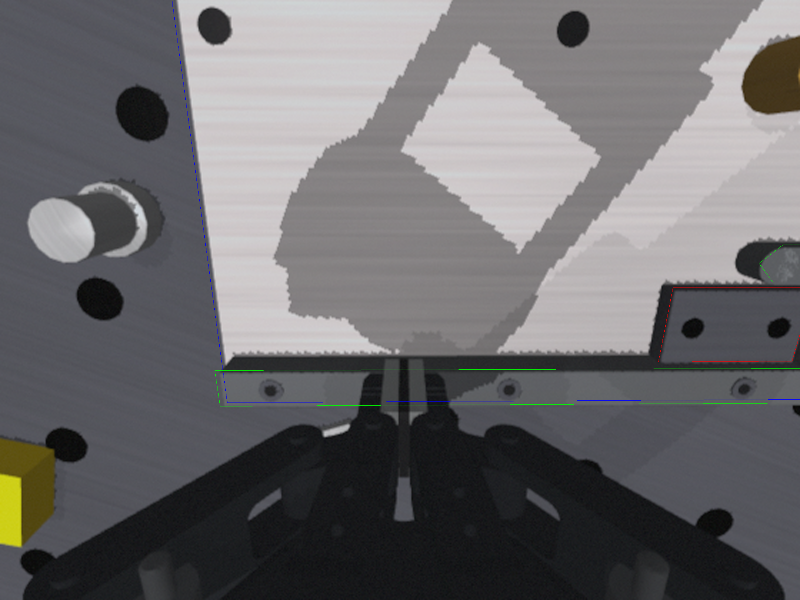

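View pics/scene13raw.png

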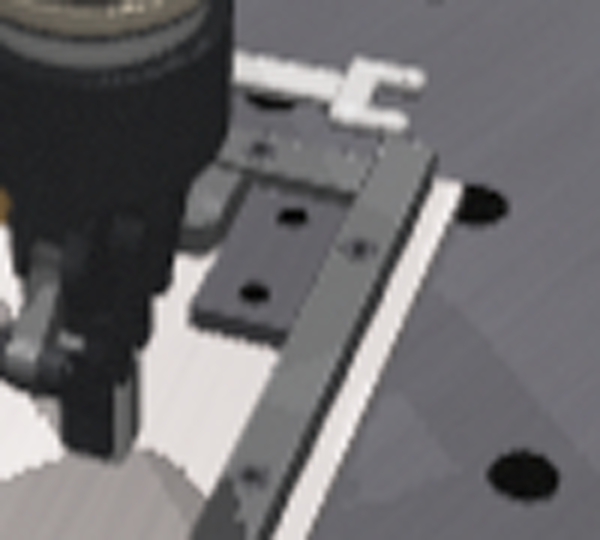

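View pics/top13.png

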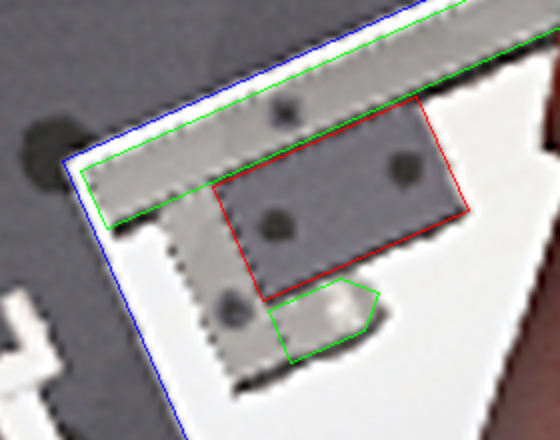

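Request:
jog_arm(steps=[[[1, 4, -1], [0.8, 0, 0]], [[1, 4, 0], [0, 0, 0]], [[0, 2, 0], [0, 0, 0]], [[0, 0, 0], [0, 0, 0]], [[0, 0, 0], [0, 0, 0]]])

```text
t: 15.2
tool_pos: [0.5787, -0.0063, 0.2601]
tool_rot: [0.642, -3.065, -0.01]
contact_force: [0.9, -0.2, 0.2]
opening: 0.0002
```

```bash
python3 nav.py;python3 - <<'E'
from chk import *
i,im=draw("x","wrist",(-20,-35,0)); save("w14",im[900:1500,1400:2200])
a=ctrl.get_image("wrist");save("w14raw",cv2.resize(a[215:375,330:550],None,fx=3.6,fy=3.6,interpolation=cv2.INTER_CUBIC))
E
```

```text
t 15.2 tool [ 0.5787 -0.0063  0.2601] corner-frame [-45.2821 -93.2785 250.0699] F [ 0.9476 -0.242   0.2014] F in corner [ 0.7782 -0.5925  0.2014] open 0.00015658181868828645 q [-0.1399  0.0796  1.8373  0.0028  1.2367 -2.1246]
M [[-0.9158578955384474, -0.401339872145827, -0.011429007212236112], [-0.4014070200573773, 0.9158898825686547, 0.004257611658199682], [0.008758962754942798, 0.00848705098057669, -0.9999256225025491]]
```

View pics/w14.png

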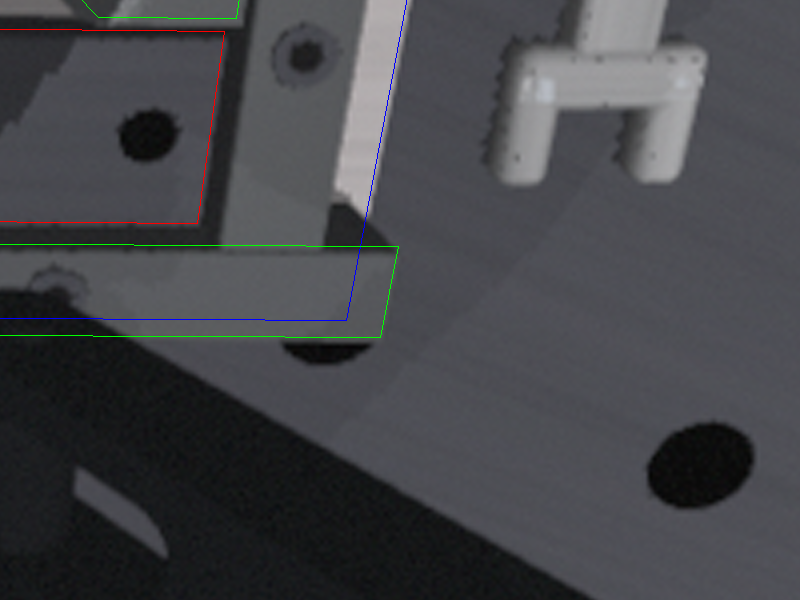

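View pics/w14raw.png

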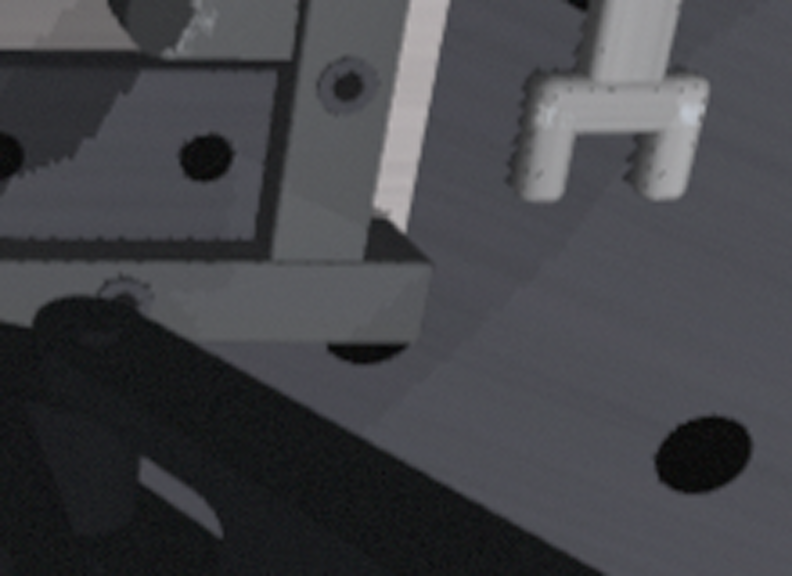

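Request:
jog_arm(steps=[[[2, 0, -4], [0, 0, 0]], [[3, 0, -4], [0, 0, 0]], [[4, -3, -3], [0, 0, 0]], [[4, -3, 0], [0, 0, 0]], [[0, 0, 0], [0, 0, 0]], [[0, 0, 0], [0, 0, 0]]])

```text
t: 15.9
tool_pos: [0.4882, -0.1159, 0.3702]
tool_rot: [0.633, -3.065, -0.005]
contact_force: [-0.1, -0.3, 0.3]
opening: -0.0
```

Run:
```python
from chk import *
i,im=draw("x","scene",(-20,-35,0)); save("s15",im[600:1200,760:1560])
i,im=draw("x","top",(-20,-35,0)); save("t15",im[480:1040,720:1480])
print(ctrl.get_obs()["t"],ctrl.get_obs()["contact_force"])
```

```text
16.0 [0.5588 0.1815 0.2021]
```

View pics/s15.png

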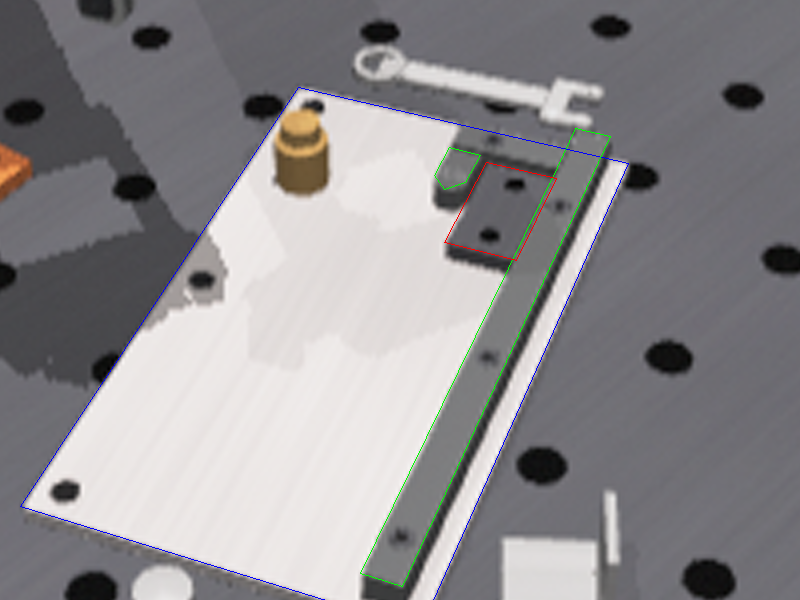

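View pics/t15.png

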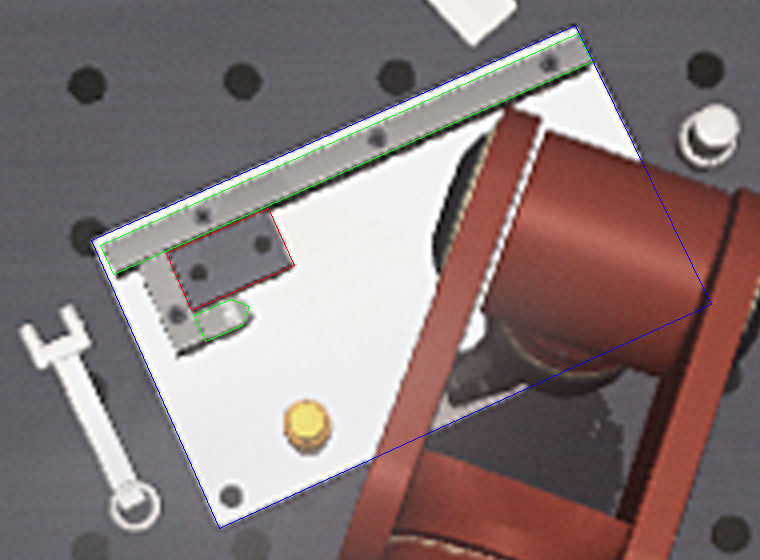

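The plate lines up with its home outline in both views, the hand is clear, and the other loose pieces have not moved. Handing in.

```bash
python3 -c "
from station import ctrl
print(ctrl.finish_job())"
```

```text
the job is handed in; nothing more can be done
None
```

The foot plate is home in the corner pocket, against both the rail and the end stop. I handed the job in at about 16 s of the 64 s allowed; the system gave no verdict.

**What I did:** I pushed the plate across the fixture with the two half-open fingertips until its long side lay flush on the rail, about 180 mm short of home. I then shut the fingers and pushed its rear end along the rail into the pocket until it stopped moving against the end stop.

**Forces:** Contact readings reached about 14 N at the rail and 13 N at the end stop, well under the limits. The plate was never lifted.

**Last checks:**
- The scene, top and wrist views all matched the predicted home outline to about 1 mm, which is as fine as the cameras resolve.
- No gap showed at the rail or the end stop, though neither was measured directly.
- The bush, wrench, bolt and bracket looked unmoved, and the hand finished clear of everything.
- No check failed. The first camera fit put the heights about 2–3 mm low, roughly the calibration error, so I used the stated 10 mm fixture height.

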